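# Tip the cleaned parts into the bin

### The arm

A 6-joint arm with a two-finger parallel gripper is mounted at the origin on a cart in front of the work surface, level with it; the furniture and walls round the work are solid. World frame = base frame: x ahead of the robot, y to its left, z up, the work surface at z = 0. Lengths are in m, angles in rad, forces in N, time in s.
With the tool pointing down it reaches from about 0.25 to 0.775 m from the base axis. Payload 4 kg.
Tool frame: the origin (TCP) lies between the finger pads; the fingertips stand 11 mm ahead of it and the grasp point (between the pads) lies 8 mm behind it (robot.tip_extent is the z of the fingertips in the tool frame, in m); z points along the fingers, y is the line along which they close (so a half turn about z gives the same grasp; the last joint's range is limited). The gripper opens to 94 mm and grips with 3 to 60 N. Pads are 16 mm wide; open, the fingers measure 119 mm over their backs; the gripper's body (75 mm by 177 mm) begins 78 mm behind the grasp point.
Start: joints at [1.193, 0.087, 1.371, -0, 1.684, -0.103], TCP at [0.149, 0.529, 0.217] pointing down, gripper open.
Joint ranges: [-3.1, 3.1], [-0.76, 2.03], [0.27, 2.55], [-1.08, 4.22], [0.17, 2.65], [-2.57, 2.57]. Speed limits (rad/s): [2.79, 2.79, 3.14, 3.14, 3.14, 3.14].

### API

Orientations are given as [roll, pitch, yaw] about the fixed x, y, z axes, in that order (R = Rz(yaw) Ry(pitch) Rx(roll)).
In Python, from bench import robot, imaging gives the robot as it stands.
- The arm moves only by the shell command python3 -m pendant 'ROWS'. ROWS is JSON, a list of rows, each a list of 7 numbers: the shift along the world's x, y, z in cm, then the turn, a rotation vector about the world's x, y, z in degrees, then the opening, from 0 (shut) to 1 (fully open). In form: [[dx, dy, dz, ax, ay, az, jaw], ...]. A call has 1 to 8 rows; each row shifts and turns the commanded pose from where the row before left it; what a row does not reach is not made up. A row lasts 1/10 s, in which the tool goes at most 50 mm and 8.59 degrees, less where a joint would pass 70% of its speed; a pose out of reach is approached as far as the arm can. A call is refused whole if a number of a shift passes 5 or a number of a turn 8.59, either way. A call with a gripper value outside its range is refused whole. The fingers move at their own pace and stop on an object; the grip force is fixed at half the most. Time passes only in rows, so rows that do not move let the fingers close. It gives the time, the measured TCP pose, the force, the opening and the grip force at its end, in the units of the state.
- robot.get_obs(): the state, without advancing time (a new reading comes with each control period).
- imaging.snapshot(name): name is "scene" or "top"; returns the picture (420x560x3 uint8, red, green, blue); there is no depth.
- imaging.camera_params(name): a dict with "camera_matrix" (3x3 intrinsics, pixels), "k1" (the pictures are not rectified: a ray, as slopes to the right and down, at radius r is drawn at 1 + k1 r^2 times it, then the intrinsics apply), "R" (3x3) and "t" (3): a world point X has camera coordinates R X + t. Camera axes: x right, y down, z forward; pixel columns grow to the right and rows downward; lengths in m; the calibration is good to about 2 mm. A picture is of the moment at which its call begins. camera_params takes no time and is no camera call.
- robot.close_job(): hands the job in; it is judged then, once.
The state is a dict: "time": time; "joint_positions": joint angles; "qvel": joint speeds; "joint_torque": joint torques, N m; "tool_pos": TCP position; "ee_rot": TCP orientation; "wrist_force": force on the tool from outside, world axes, zero at the start; "wrist_torque": the same for the moment, N m; "width": finger opening in m; "finger_force": force on a finger pad.
Only numpy, scipy, OpenCV 4.12 (cv2) and the standard library are available. Lean on these libraries where they do the work, as an engineer would, in place of code of your own. Each camera call takes 0.05 s, during which the arm holds its last target. There are 200 camera calls.

### The job

The four cleaned parts on the locked tipping tray have to go into the blue bin: turn the clamp knob to free the tray, slide the bin under the tray's spout and swing the red-balled lever to tip the parts off into the bin. Do not touch the parts with the gripper. Finish with all four parts in the bin, the bin flat on the table and the tray let back down level, and leave the other things on the table where they are.

Things in the scene. Friction and masses are not known exactly. Their poses are not given: they have to be found in the camera images.
- tipper: fixed tipping stand, grey base plate 8 mm thick lying from x -5 to +115, y -65 to +65 mm. Origin on the table straight below the tray's pivot axis; x points from spout to rear, z up. The pivot axis runs along y, 100 mm over the table, between two pillars at x 0, y +-59 mm (tops at z 114 mm). Clamp knob on a post at x 60, y -87; lever on the +y side
- tray (a joint): tilt of the tray about the pivot, rad: 0 = level, resting on the stand; 0.95 = fully tipped, spout down (stop). Parts start to slide at about 0.55 to 0.65. Fully tipped, the lip is 26 mm in front of the pivot and 63 mm over the table. Counterweighted: it falls back to level when the lever is let go. While clamped it tilts only 0.04 rad
- tray_lip (a point): middle of the spout lip, on the floor surface of the steel tray: 45 mm in front of the pivot and 100 mm over the table when level. The tray is 140 mm long (stand x -45 to +95), 100 mm wide, with walls 25 mm over its floor on both sides and at the rear, open at the spout
- lever_ball (a point): centre of the red ball, 26 mm across, on the end of the tipping lever: a 12 mm round steel bar, 135 mm long, that starts on the pivot axis at y +85 mm in the stand's frame and turns with the tray. With the tray level it leans 0.15 rad to the rear (ball 20 mm behind the pivot, 233 mm over the table). Pushing it towards the spout tips the tray
- clamp_knob (a joint): turn of the clamp knob, rad: 0 = locked, its brass finger lying over the lug on the -y side of the tray; it grows anticlockwise seen from above, up to the stop at 1.4. The tray is free from about 0.9. It stays where it is left
- knob_grip (a point): point on the knob's vertical axis at the height to grip, 163 mm over the table, 12 mm under the top of the black bar grip (46 mm long, 12 mm thick, 38 mm high, along the stand's y at 0 rad, turning with the knob). Below the bar, from 137 mm down, a 20 mm round hub with the brass finger
- bin: loose blue open parts bin, 125 mm (x) by 135 mm (y), 50 mm high, walls and floor 3 mm, empty, 0.25 kg. Origin at the centre of its underside, z up
- bin_tab (a point): grip point of the bin's upright blue grip tab on the outside of its +y wall: in the bin's frame x -25, y 73.5, z 75 mm. The tab is 12 mm thick (y), 40 mm long (x) and rises to z 90 mm, 40 mm over the rim
- puck_1: nickel magnet puck, 24 mm across, 10 mm high, on the tray; origin at the centre of its underside
- puck_2: a second, identical puck on the tray
- spacer: brass spacer, 19 mm across, 25 mm high, standing on the tray; origin at the centre of its underside
- plug: black connector block 27 x 44 x 22 mm on the tray; origin at the centre of its underside
- screw_tin: bystander: round pale tin 62 mm across, 30 mm high; origin at its underside
- holder: bystander: black post holder 38 x 25 mm, 50 mm high; origin at its underside
- tape: bystander: roll of amber tape 67 mm across, 12 mm high, lying; origin at its underside
- cap: bystander: black and clear objective can, 38 mm across, 52 mm high; origin at its underside

How it is judged:
By the outcome, as a careful person would: the job done as asked, in the order asked, and still so for the second after the job is handed in, with the robot touching nothing.
It also fails if it takes over 59 s, if anything falls off the work surface, if the arm or the gripper's body presses on something with over 40 N, if the wrist force passes 120 N, or if a joint passes its speed limit or range.

## Working session

There is one attempt and no reset: what is moved stays moved. The work goes in short steps, Python scripts to look and compute and a shell command to move; the robot and the scene stay as the last step left them, time stands still between calls to the robot, and variables do not carry over. Pictures are saved under pics/ and viewed, at most 10 in all, crops included, and the job is handed in when it is done.

```bash
ls; mkdir -p pics
python3 - <<'E'
from bench import robot, imaging
import cv2
for n in("scene","top"):
    im=imaging.snapshot(n); cv2.imwrite(f"pics/{n}0.png",im[:,:,::-1])
    p=imaging.camera_params(n); print(n,p)
o=robot.get_obs(); print(o)
E
```

```text
pics
scene {'camera_matrix': array([[458.57976805,   0.        , 285.35147234],
       [  0.        , 458.57976805, 209.58136608],
       [  0.        ,   0.        ,   1.        ]]), 'k1': -0.1028779818662809, 'R': array([[-0.89215853, -0.45171768, -0.00207208],
       [-0.21512503,  0.42890418, -0.87736106],
       [ 0.39720823, -0.7822994 , -0.4798263 ]]), 't': array([0.44513769, 0.25143284, 1.18941318])}
top {'camera_matrix': array([[476.67793235,   0.        , 280.54502659],
       [  0.        , 476.67793235, 206.78685119],
       [  0.        ,   0.        ,   1.        ]]), 'k1': -0.12453606127015161, 'R': array([[-2.79719276e-03, -9.99707625e-01,  2.40175028e-02],
       [-9.90262311e-01, -5.73759003e-04, -1.39212883e-01],
       [ 1.39185961e-01, -2.41730331e-02, -9.89971178e-01]]), 't': array([-0.03629362,  0.54193731,  1.44856098])}
{'time': 0.1, 'joint_positions': array([ 1.19293271e+00,  8.78877454e-02,  1.37211886e+00, -1.86764668e-05,
        1.68360067e+00, -1.03095417e-01]), 'qvel': array([-0.0003419 , -0.00223281, -0.00425813,  0.00034762,  0.0018735 ,
        0.00091376]), 'joint_torque': array([ 2.13512874e-03, -3.41251194e+01, -3.03301978e+01,  7.19481683e-02,
        3.04257427e-02, -8.30050294e-05]), 'tool_pos': array([0.14905748, 0.52891585, 0.21540959]), 'ee_rot': array([-3.13958682e+00, -1.88866870e-04,  2.86682218e+00]), 'wrist_force': array([ 0.06735566,  0.21842764, -0.14223755]), 'wrist_torque': array([ 0.01700821, -0.01511845, -0.02448003]), 'finger_force': 0.0, 'width': 0.09365394200585564}
```

View pics/scene0.png

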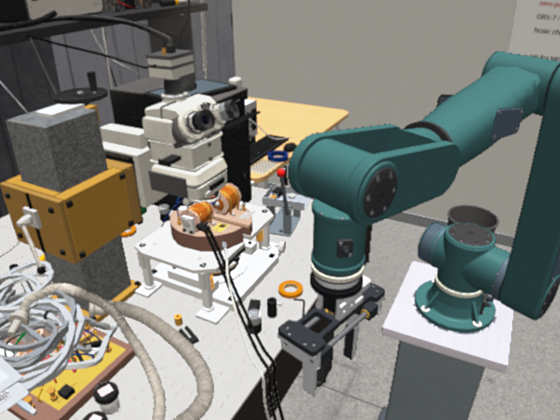

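View pics/top0.png

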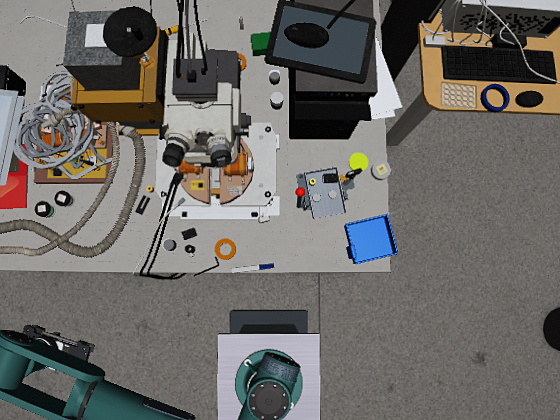

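The scene view is mostly blocked by the arm. In the top view the tipper is at about (325,192), its red ball at (300,192), and the bin at (371,240). The tape is at (224,249) and the tin at (380,170). Next I'll zoom in.

```bash
cat > h.py <<'E'
import numpy as np, cv2
from bench import robot, imaging
def ray(n,u,v):
    p=imaging.camera_params(n); K=p["camera_matrix"]
    x=cv2.undistortPoints(np.array([[[u,v]]],float),K,np.array([p["k1"],0,0,0,0.]))[0,0] 
    R=p["R"]; return -R.T@p["t"], R.T@np.array([x[0],x[1],1])
def at(n,u,v,z):
    c,d=ray(n,u,v); return (c+d*(z-c[2])/d[2])
def proj(n,X):
    p=imaging.camera_params(n)
    r,_=cv2.Rodrigues(p["R"]); return cv2.projectPoints(np.array(X,float).reshape(-1,1,3),r,p["t"],p["camera_matrix"],np.array([p["k1"],0,0,0,0.]))[0][:,0]
E
python3 - <<'E'
import cv2
im=cv2.imread("pics/top0.png")
c=im[145:275,280:410]; cv2.imwrite("pics/c1.png",cv2.resize(c,None,fx=4.6,fy=4.6,interpolation=cv2.INTER_CUBIC))
E
```

```text
(no output)
```

View pics/c1.png

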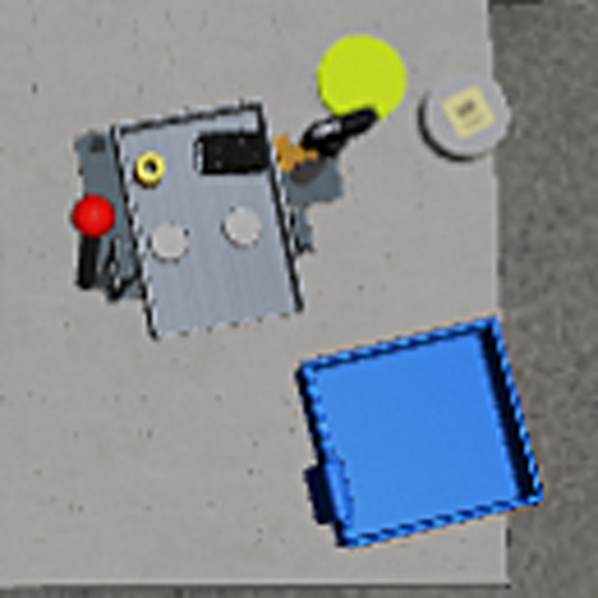

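The enlarged crop shows the tray's wall-top corners at about (113,130), (260,103), (301,310) and (155,338). The ball is at (93,215) and the bin rim corners are at (300,368), (495,320), (540,503) and (345,545). The bin's tab is on the left at (325,490). I'll fit the poses from these.

```bash
cat > fit.py <<'E'
from h import *
def fit(n,loc,pix):
    "planar pose from local 3D pts and pixels (each at its known height)"
    loc=np.array(loc,float); W=np.array([at(n,u,v,l[2])[:2] for (u,v),l in zip(pix,loc)])
    a=loc[:,:2]; ca,cw=a.mean(0),W.mean(0)
    H=(a-ca).T@(W-cw); th=np.arctan2(H[0,1]-H[1,0],H[0,0]+H[1,1])
    R=np.array([[np.cos(th),-np.sin(th)],[np.sin(th),np.cos(th)]]); t=cw-R@ca
    return t,th,(W-(a@R.T+t))*1000
def loc2w(t,th,p):
    c,s=np.cos(th),np.sin(th); return np.array([t[0]+c*p[0]-s*p[1],t[1]+s*p[0]+c*p[1],p[2]])
f=lambda l:[(280+(u+.5)/4.6-.5,145+(v+.5)/4.6-.5) for u,v in l]
E
python3 - <<'E'
from fit import *
np.set_printoptions(precision=4,suppress=True)
T=fit("top",[(.095,.05,.125),(.095,-.05,.125),(-.045,-.05,.125),(-.045,.05,.125),(.02,.085,.233)],f([(113,130),(260,103),(301,310),(155,338),(93,215)]))
B=fit("top",[(.0625,.0675,.05),(.0625,-.0675,.05),(-.0625,-.0675,.05),(-.0625,.0675,.05)],f([(300,368),(495,320),(540,503),(345,545)]))
print(T,B)
for nm,p in dict(knob=(.06,-.087,.163),ball=(.02,.085,.233),lip=(-.045,0,.1),liptip=(-.026,0,.063),corner=(-.005,-.065,0),corner2=(-.005,.065,0),pil=(0,.059,.114),pill2=(0,-.059,.114)).items(): print(nm,loc2w(*T[:2],p))
print("tab",loc2w(*B[:2],(-.025,.0735,.075)))
for nm,u,v,z in (("tin",465,115,.03),):
    print(nm,at("top",*f([(u,v)])[0],z))
im=cv2.imread("pics/top0.png"); h=cv2.cvtColor(im,cv2.COLOR_BGR2HSV)
for nm,lo,hi in (("blue",(100,120,60),(125,255,255)),("red",(0,180,100),(5,255,255))):
    m=cv2.inRange(h,lo,hi); m[:,:285]=0;m[:,405:]=0;m[:150]=0;m[275:]=0
    c=max(cv2.findContours(m,0,2)[0],key=cv2.contourArea); print(nm,cv2.minAreaRect(c), cv2.boxPoints(cv2.minAreaRect(c)))
E
```

```text
(array([ 0.5491, -0.1703]), np.float64(0.17524515910967958), array([[-2.4138, -0.7842],
       [-1.5718,  1.7973],
       [ 0.7722,  2.4881],
       [ 0.2039, -1.859 ],
       [ 3.0096, -1.6422]])) (array([ 0.4401, -0.3165]), np.float64(0.22066054386263936), array([[-1.7041,  1.4323],
       [ 1.2373, -1.263 ],
       [-0.9982, -0.9343],
       [ 1.4651,  0.7649]]))
knob [ 0.6234 -0.2455  0.163 ]
ball [ 0.554  -0.0831  0.233 ]
lip [ 0.5048 -0.1782  0.1   ]
liptip [ 0.5235 -0.1749  0.063 ]
corner [ 0.5555 -0.2352  0.    ]
corner2 [ 0.5329 -0.1072  0.    ]
pil [ 0.5388 -0.1122  0.114 ]
pill2 [ 0.5594 -0.2284  0.114 ]
tab [ 0.3997 -0.2503  0.075 ]
tin [ 0.6637 -0.3589  0.03  ]
blue ((370.9602966308594, 238.5332489013672), (41.69169616699219, 45.35129928588867), 76.60750579833984) [[344.0729 223.5064]
 [388.191  213.0021]
 [397.8477 253.5601]
 [353.7296 264.0644]]
red ((300.0, 191.5), (7.0, 8.0), 90.0) [[296. 188.]
 [304. 188.]
 [304. 195.]
 [296. 195.]]
```

```bash
python3 -m pendant '[[-0.3,-3.5,2.4,0,0,-5,1],[-0.3,-3.5,2.4,0,0,-5,1],[-0.3,-3.5,2.4,0,0,-5,1],[-0.3,-3.5,2.4,0,0,-5,1],[-0.3,-3.5,2.4,0,0,-5,1],[-0.3,-3.5,2.4,0,0,-5,1],[2.4,-3.9,0,0,0,-5,1],[2.4,-3.9,0,0,0,-5,1]]'
python3 -m pendant '[[2.4,-3.9,0,0,0,-5,1],[2.4,-3.9,0,0,0,-5,1],[2.4,-3.9,0,0,0,-5,1],[2.4,-3.9,0,0,0,-5,0.6],[2.4,-3.9,0,0,0,-4.3,0.6],[2.1,-3.6,-0.9,0,0,0,0.6],[2.1,-3.6,-0.9,0,0,0,0.6],[2.1,-3.6,-0.9,0,0,0,0.6]]'
```

```text
time: 0.9
tool_pos: [0.179, 0.2403, 0.3614]
ee_rot: [3.138, -0.0, 2.169]
wrist_force: [1.1, 0.2, 0.3]
width: 0.0941
finger_force: 0.0
time: 1.7
tool_pos: [0.3626, -0.0635, 0.3329]
ee_rot: [3.141, -0.0, 1.743]
wrist_force: [0.9, 0.8, -0.2]
width: 0.0584
finger_force: 0.0
```

```bash
python3 -m pendant '[[3.3,-2.3,-1.5,0,0,0,0.6],[3.3,-2.3,-1.5,0,0,0,0.6],[3.3,-2.3,-1.5,0,0,0,0.6],[3.3,-2.3,-1.5,0,0,0,0.6],[3.3,-2.3,-1.5,0,0,0,0.6],[3.3,-2.3,-1.5,0,0,0,0.6],[3.3,-2.3,-1.5,0,0,0,0.6],[3,-2.2,-1.5,0,0,0,0.6]]'
python3 - <<'E'
from h import *
a=imaging.snapshot("scene");b=imaging.snapshot("top")
np.save("s1.npy",a)
a=a[150:300,170:330][:,:,::-1]; b=b[145:275,280:410][:,:,::-1]
cv2.imwrite("pics/c2.png",np.hstack([cv2.resize(a,(400,400),interpolation=2),cv2.resize(b,(400,400),interpolation=2)]))
print(robot.get_obs()["tool_pos"])
E
```

```text
time: 2.5
tool_pos: [0.6243, -0.2455, 0.2117]
ee_rot: [-3.14, -0.001, 1.744]
wrist_force: [-0.2, -0.9, -0.1]
width: 0.0566
finger_force: 0.0
[ 0.62380269 -0.24641838  0.20486824]
```

View pics/c2.png

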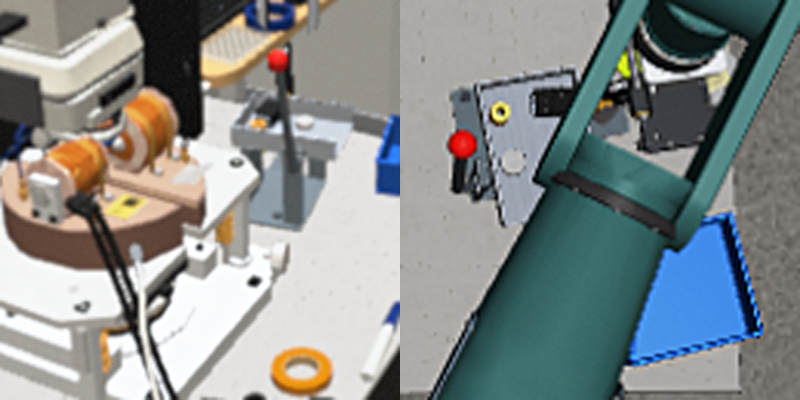

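The left half (scene) shows the ball at about (281.6,171.7) in full-image pixels. The right half (top) shows the gripper beside the knob, with the wrist hiding the knob's centre. I'll triangulate the ball to check the stand pose.

Run:
```python
from fit import *
h=cv2.cvtColor(np.load("s1.npy"),cv2.COLOR_RGB2HSV)
m=cv2.inRange(h,(0,150,90),(6,255,255)); m[:150]=0;m[190:]=0;m[:,:265]=0;m[:,300:]=0
M=cv2.moments(m,True); s=(M['m10']/M['m00'],M['m01']/M['m00'])
c1,d1=ray("scene",*s); c2,d2=ray("top",300,191.5)
A=np.array([d1,-d2]).T; k=np.linalg.lstsq(A,c2-c1,rcond=None)[0]
print(s,c1+k[0]*d1,c2+k[1]*d2)
print(robot.get_obs()["tool_pos"])
```

```text
(280.5660377358491, 172.28301886792454) [ 0.55723937 -0.08467614  0.23510396] [ 0.55625104 -0.08512048  0.23496178]
[ 0.62380269 -0.24641838  0.20486824]
```

```bash
python3 -m pendant '[[0,0,-2.4,0,0,0,0.6],[0,0,-2.4,0,0,0,0.6],[0,0,0,0,0,0,0.6],[0,0,0,0,0,0,0.6]]'
```

```text
time: 3.0
tool_pos: [0.6227, -0.2441, 0.1659]
ee_rot: [-3.141, -0.001, 1.745]
wrist_force: [0.6, -0.4, 0.8]
width: 0.0568
finger_force: 0.0
```

```bash
python3 -m pendant '[[0.1,-0.1,-1,0,0,0,0.6],[0,0,0,0,0,0,0],[0,0,0,0,0,0,0],[0,0,0,0,0,0,0],[0,0,0,0,0,0,0],[0,0,0,0,0,0,0],[0,0,0,0,0,0,0]]'
```

```text
time: 3.7
tool_pos: [0.6276, -0.2454, 0.1559]
ee_rot: [3.133, 0.002, 1.746]
wrist_force: [10.8, -3.5, -4.2]
width: 0.012
finger_force: 25.8
```

```bash
python3 -m pendant '[[0.2,0,0,0,0,4,0],[0,0,0,0,0,7,0],[0,0,0,0,0,7,0],[0,0,0,0,0,7,0]]'; python3 -m pendant '[[0,0,0,0,0,8,0],[0,0,0,0,0,8,0],[0,0,0,0,0,8,0],[0,0,0,0,0,8,0],[0,0,0,0,0,8,0],[0,0,0,0,0,7,0],[0,0,0,0,0,0,0]]'
```

```text
time: 4.1
tool_pos: [0.6274, -0.2459, 0.1559]
ee_rot: [3.14, 0.002, 2.186]
wrist_force: [2.6, -1.1, -0.7]
width: 0.012
finger_force: 29.9
time: 4.8
tool_pos: [0.6268, -0.2468, 0.1559]
ee_rot: [-3.14, 0.002, 3.0]
wrist_force: [1.9, -3.4, -0.1]
width: 0.0119
finger_force: 29.8
```

```bash
python3 -m pendant '[[0,0,0,0,0,0,0.4],[0,0,0,0,0,0,0.4],[0,0,2,0,0,0,0.4],[0,0,4,0,0,0,0.6],[0,0,4,0,0,0,0.6],[-3.8,-0.1,0,0,0,3.5,0.6],[-3.8,-0.1,0,0,0,3.5,0.6],[-3.8,0,0,0,0,3.5,0.6]]'; python3 -m pendant '[[-3.8,-0.1,0,0,0,3.4,0.6],[-3.8,0,-2,0,0,3.4,0.6],[-3.6,-0.1,-3,0,0,3.4,0.6],[0,0,-4,0,0,0,0.6],[0,0,0,0,0,0,0.6],[0,0,0,0,0,0,0.6]]'
python3 - <<'E'
from h import *
b=imaging.snapshot("top")
a=imaging.snapshot("scene")
cv2.imwrite("pics/top3.png",b[:,:,::-1])
a=a[150:300,200:400][:,:,::-1]; b=b[145:275,280:410][:,:,::-1]
cv2.imwrite("pics/c3.png",np.hstack([cv2.resize(a,(400,300),interpolation=2),cv2.resize(b,(300,300),interpolation=2)]))
print(robot.get_obs()["tool_pos"])
E
```

```text
time: 5.6
tool_pos: [0.5111, -0.2471, 0.2556]
ee_rot: [3.141, -0.0, -3.097]
wrist_force: [-0.8, 0.6, 0.2]
width: 0.0561
finger_force: 0.0
time: 6.2
tool_pos: [0.4002, -0.2492, 0.1657]
ee_rot: [3.14, -0.001, -2.921]
wrist_force: [1.4, -1.1, 0.4]
width: 0.0561
finger_force: 0.0
[ 0.40189961 -0.25037623  0.16809313]
```

View pics/c3.png

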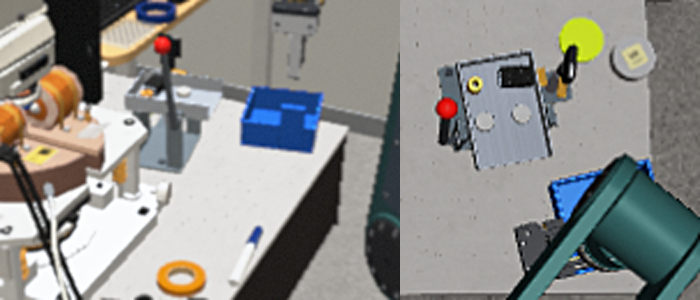

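The top view shows the knob bar turned, now pointing away along x, and the scene view shows the gripper straight above the bin's tab. I'll go down and grip.

```bash
python3 -m pendant '[[0,0,-3.5,0,0,0,0.6],[0,0,-3.5,0,0,0,0.6],[0,0,-1.8,0,0,0,0.6],[0,0,-0.8,0,0,0,0.6],[0,0,0,0,0,0,0.6]]';python3 -m pendant '[[0,0,0,0,0,0,0],[0,0,0,0,0,0,0],[0,0,0,0,0,0,0],[0,0,0,0,0,0,0],[0,0,0,0,0,0,0],[0,0,0,0,0,0,0]]'
```

```text
time: 6.8
tool_pos: [0.4012, -0.25, 0.0702]
ee_rot: [-3.141, 0.0, -2.92]
wrist_force: [0.6, 0.4, -0.0]
width: 0.0565
finger_force: 0.0
time: 7.4
tool_pos: [0.4006, -0.2503, 0.07]
ee_rot: [-3.14, 0.001, -2.921]
wrist_force: [0.5, -1.3, 2.1]
width: 0.012
finger_force: 26.7
```

```bash
python3 -m pendant '[[0.2,1,0,0,0,-0.3,0],[0.6,2,0,0,0,-0.4,0],[0.6,2,0,0,0,-0.4,0],[0.6,2,0,0,0,-0.4,0],[0.6,2,0,0,0,-0.4,0],[0.6,2,0,0,0,-0.4,0],[0.6,1.6,0,0,0,-0.3,0],[0.4,0.8,0,0,0,0,0]]'
python3 - <<'E'
from h import *
b=imaging.snapshot("top")
a=imaging.snapshot("scene")
cv2.imwrite("pics/top4.png",b[:,:,::-1])
a=a[150:270,230:390][:,:,::-1]; b=b[145:275,280:410][:,:,::-1]
cv2.imwrite("pics/c4.png",np.hstack([cv2.resize(a,(400,300),interpolation=2),cv2.resize(b,(400,400),interpolation=2)[:300]]))
print(robot.get_obs())
E
```

```text
time: 8.2
tool_pos: [0.4423, -0.1146, 0.0699]
ee_rot: [-3.141, -0.0, -2.965]
wrist_force: [-1.1, -2.7, 2.1]
width: 0.0119
finger_force: 29.9
{'time': 8.3, 'joint_positions': array([-0.37748179, -0.04210898,  1.79929198,  0.0024594 ,  1.38428024,
       -2.12608037]), 'qvel': array([-0.02128434,  0.00119438, -0.00026908,  0.02238906,  0.00483745,
       -0.01780901]), 'joint_torque': array([ -1.34520348, -24.45453644, -26.62182212,  -1.08122662,
        -0.25901235,   0.07528004]), 'tool_pos': array([ 0.44285274, -0.11381956,  0.06999446]), 'ee_rot': array([ 3.13960691e+00,  1.38360207e-03, -2.96424768e+00]), 'wrist_force': array([-0.33409852,  4.21352956,  4.57142535]), 'wrist_torque': array([ 0.47970896,  0.01094537, -0.04408945]), 'finger_force': 29.944582879543304, 'width': 0.011870471507798535}
```

View pics/c4.png

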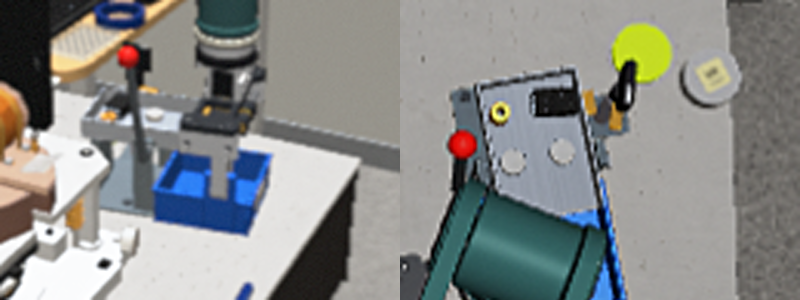

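The tray's front and the bin line up: the bin edge is just below the lip and the tab is still held. I'll release it and go to the lever ball, gripping the ball across the pivot axis so the tilt stays controlled in both directions.

```bash
python3 -m pendant '[[0,0,0,0,0,0,0.3],[0,0,0,0,0,0,0.5],[0,0,0,0,0,0,0.5],[0,0,2,0,0,0,0.5],[0,0,4.5,0,0,0,0.6],[0,0,4.5,0,0,0,0.6],[0,0,4.5,0,0,0,0.6],[0,0,4.5,0,0,0,0.6]]'; python3 -m pendant '[[0,0,4.5,0,0,0,0.6],[3.8,1,0,0,0,0,0.6],[3.8,1,0,0,0,0,0.6],[3.8,0.9,0,0,0,0,0.6],[0,0,0,0,0,0,0.6],[0,0,0,0,0,0,0.6]]'
python3 - <<'E'
from h import *
b=imaging.snapshot("top"); a=imaging.snapshot("scene")
cv2.imwrite("pics/top5.png",b[:,:,::-1])
a=a[120:270,210:410][:,:,::-1]; b=b[145:275,280:410][:,:,::-1]
cv2.imwrite("pics/c5.png",np.hstack([cv2.resize(a,(400,300),interpolation=2),cv2.resize(b,(400,400),interpolation=2)[:300]]))
E
```

```text
time: 9.1
tool_pos: [0.4417, -0.1159, 0.2709]
ee_rot: [3.141, -0.0, -2.967]
wrist_force: [1.0, -0.1, 0.7]
width: 0.0567
finger_force: 0.0
time: 9.7
tool_pos: [0.5562, -0.0869, 0.3129]
ee_rot: [3.14, -0.003, -2.966]
wrist_force: [-0.8, -0.5, 1.2]
width: 0.0562
finger_force: 0.0
```

View pics/c5.png

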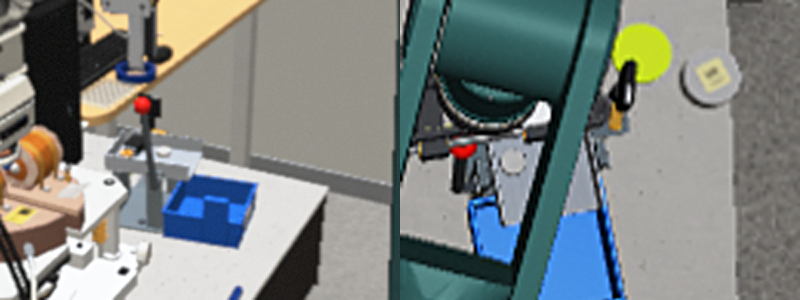

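The scene view shows the gripper above the ball, the tray still level and the bin beneath the spout. In the top view, the bin's front-left rim corner is at about (302.7,210). I'll check where that puts it in the stand's frame.

Run:
```python
from fit import *
np.set_printoptions(precision=4,suppress=True)
im=cv2.imread("pics/top5.png"); h=cv2.cvtColor(im,cv2.COLOR_BGR2HSV)
m=cv2.inRange(h,(100,120,50),(125,255,255)); m[:,:285]=0;m[:,405:]=0;m[:195]=0;m[275:]=0
c=np.vstack([x for x in cv2.findContours(m,0,2)[0] if cv2.contourArea(x)>20])[:,0]
hull=cv2.approxPolyDP(cv2.convexHull(c),2,True)[:,0]
o=np.array([.552,-.1715]);R=np.array([[.9847,-.1741],[.1741,.9847]])
for u,v in hull: 
    w=at("top",u,v,.05)[:2]; print(u,v,w,R.T@(w-o)*1000)
```

```text
302 210 [ 0.5303 -0.103 ] [-9.4946 71.2107]
310 208 [ 0.5365 -0.1279] [-7.6636 45.5985]
347 212 [ 0.524  -0.2432] [-40.033  -65.7014]
352 242 [ 0.4307 -0.2568] [-134.2929  -62.8602]
323 248 [ 0.4126 -0.1666] [-136.4469   29.0738]
305 227 [ 0.4774 -0.1118] [-63.0726  71.7494]
```

```bash
python3 -m pendant '[[0,0.1,-3.5,0,0,0,0.6],[0,0,-3.5,0,0,0,0.6],[0,0,-1.8,0,0,0,0.6],[0,0,0,0,0,0,0.6],[0,0,0,0,0,0,0]]';python3 -m pendant '[[0,0,0,0,0,0,0],[0,0,0,0,0,0,0],[0,0,0,0,0,0,0],[0,0,0,0,0,0,0],[0,0,0,0,0,0,0]]'
```

```text
time: 10.3
tool_pos: [0.5557, -0.0861, 0.228]
ee_rot: [-3.141, 0.001, -2.967]
wrist_force: [-1.2, 0.7, -0.3]
width: 0.0516
finger_force: 0.0
time: 10.8
tool_pos: [0.5567, -0.0855, 0.2277]
ee_rot: [-3.141, 0.002, -2.966]
wrist_force: [-0.2, 0.9, 4.7]
width: 0.0247
finger_force: 30.0
```

```bash
python3 -m pendant '[[-0.66,-0.12,0.07,0,0,0,0],[-0.66,-0.12,0.07,0,0,0,0],[-1.32,-0.23,0,0,0,0,0],[0,0,0,0,0,0,0]]';python3 -m pendant '[[-1.33,-0.23,-0.13,0,0,0,0],[-1.3,-0.23,-0.27,0,0,0,0],[-1.27,-0.23,-0.4,0,0,0,0],[0,0,0,0,0,0,0]]'
```

```text
time: 11.2
tool_pos: [0.5292, -0.0905, 0.2287]
ee_rot: [-3.141, 0.001, -2.967]
wrist_force: [1.8, 1.5, 4.3]
width: 0.0249
finger_force: 30.0
time: 11.6
tool_pos: [0.4898, -0.0978, 0.2203]
ee_rot: [-3.141, -0.001, -2.967]
wrist_force: [-0.1, -0.3, 5.3]
width: 0.0244
finger_force: 30.0
```

```bash
python3 -m pendant '[[-0.31,-0.06,-0.13,0,0,0,0],[-0.31,-0.05,-0.13,0,0,0,0],[-0.31,-0.06,-0.13,0,0,0,0],[-0.3,-0.05,-0.13,0,0,0,0],[-0.3,-0.05,-0.16,0,0,0,0],[-0.29,-0.05,-0.16,0,0,0,0],[-0.29,-0.05,-0.16,0,0,0,0],[-0.29,-0.05,-0.16,0,0,0,0]]';python3 -m pendant '[[0,0,0,0,0,0,0],[0,0,0,0,0,0,0],[-0.28,-0.05,-0.19,0,0,0,0],[-0.27,-0.05,-0.19,0,0,0,0],[-0.27,-0.05,-0.19,0,0,0,0],[-0.27,-0.05,-0.2,0,0,0,0],[0,0,0,0,0,0,0],[0,0,0,0,0,0,0]]'
python3 -m pendant '[[-0.26,-0.05,-0.21,0,0,0,0],[-0.25,-0.04,-0.21,0,0,0,0],[-0.25,-0.05,-0.22,0,0,0,0],[-0.25,-0.04,-0.22,0,0,0,0],[-0.25,-0.04,-0.22,0,0,0,0],[0,0,0,0,0,0,0],[0,0,0,0,0,0,0],[0,0,0,0,0,0,0]]'
python3 - <<'E'
from h import *
b=imaging.snapshot("top"); a=imaging.snapshot("scene")
cv2.imwrite("pics/top6.png",b[:,:,::-1])
a=a[150:270,230:390][:,:,::-1]; b=b[145:275,280:410][:,:,::-1]
cv2.imwrite("pics/c6.png",np.hstack([cv2.resize(a,(400,300),interpolation=2),cv2.resize(b,(400,400),interpolation=2)[:300]]))
E
```

```text
time: 12.4
tool_pos: [0.4669, -0.102, 0.2093]
ee_rot: [-3.14, 0.0, -2.967]
wrist_force: [-0.6, 0.8, 5.7]
width: 0.0242
finger_force: 30.0
time: 13.2
tool_pos: [0.4552, -0.1041, 0.2014]
ee_rot: [-3.141, -0.002, -2.967]
wrist_force: [-2.7, -0.3, 7.1]
width: 0.0239
finger_force: 30.0
time: 14.0
tool_pos: [0.4419, -0.1065, 0.1906]
ee_rot: [-3.141, -0.004, -2.967]
wrist_force: [-4.7, -0.2, 7.6]
width: 0.0233
finger_force: 30.1
```

View pics/c6.png

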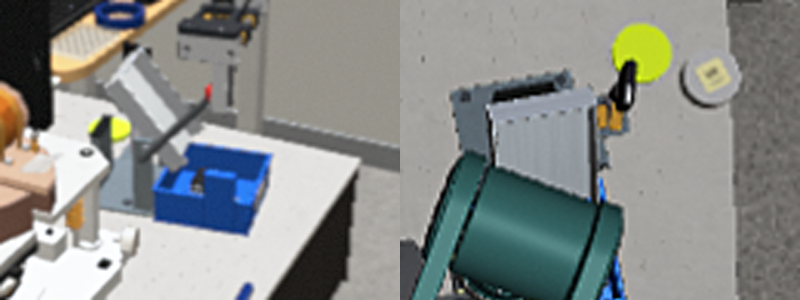

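The tray is fully tipped, the visible part of its floor is empty, and the plug shows in the bin. I'll bring the lever back along the same arc.

```bash
python3 -m pendant '[[0.5,0.09,0.44,0,0,0,0],[0.51,0.09,0.43,0,0,0,0],[0.53,0.1,0.4,0,0,0,0],[0.54,0.1,0.39,0,0,0,0],[0.27,0.04,0.19,0,0,0,0],[0.58,0.1,0.32,0,0,0,0],[0.59,0.1,0.32,0,0,0,0],[0.61,0.11,0.26,0,0,0,0]]';python3 -m pendant '[[0.62,0.11,0.26,0,0,0,0],[1.27,0.23,0.4,0,0,0,0],[1.3,0.23,0.27,0,0,0,0],[1.33,0.23,0.13,0,0,0,0],[1.32,0.23,0,0,0,0,0],[0.66,0.12,-0.07,0,0,0,0],[0.66,0.12,-0.07,0,0,0,0],[0,0,0,0,0,0,0]]'
```

```text
time: 14.9
tool_pos: [0.4848, -0.0986, 0.2178]
ee_rot: [-3.141, -0.001, -2.966]
wrist_force: [-2.0, -1.3, 7.9]
width: 0.0193
finger_force: 27.2
time: 15.7
tool_pos: [0.5377, -0.0884, 0.2267]
ee_rot: [3.138, -0.048, -2.972]
wrist_force: [-52.0, -6.2, 22.8]
width: 0.0002
finger_force: 26.2
```

The ball slipped out on the way back and the closed fingers are now pressing on it from the spout side. I'll back off at once.

```bash
python3 -m pendant '[[-2,-0.35,0,0,0,0,0],[-2,-0.35,0.5,0,0,0,0],[0,0,3,0,0,0,0],[0,0,4,0,0,0,0]]';  python3 -m pendant '[[-3.5,0,2,0,0,0,0],[-4,0,0,0,0,0,0],[-4,0,0,0,0,0,0],[-4,0,0,0,0,0,0],[-4,0,0,0,0,0,0],[0,4,0,0,0,0,0],[0,4,0,0,0,0,0],[0,0,0,0,0,0,0]]'
python3 - <<'E'
from h import *
b=imaging.snapshot("top"); a=imaging.snapshot("scene")
np.save("s7.npy",a); cv2.imwrite("pics/top7.png",b[:,:,::-1])
a=a[150:270,230:390][:,:,::-1]; b=b[145:275,280:410][:,:,::-1]
cv2.imwrite("pics/c7.png",np.hstack([cv2.resize(a,(320,240),interpolation=2).copy() if 0 else cv2.copyMakeBorder(cv2.resize(a,(320,240),interpolation=2),0,240,0,0,0),cv2.resize(b,(480,480),interpolation=2)]))
E
```

```text
time: 16.1
tool_pos: [0.5144, -0.092, 0.2978]
ee_rot: [3.137, -0.008, -2.966]
wrist_force: [0.6, 0.0, 0.9]
width: 0.0004
finger_force: 0.0
time: 16.9
tool_pos: [0.3208, -0.0094, 0.321]
ee_rot: [3.139, 0.0, -2.959]
wrist_force: [0.4, -0.2, -0.6]
width: 0.0005
finger_force: 0.0
```

View pics/c7.png

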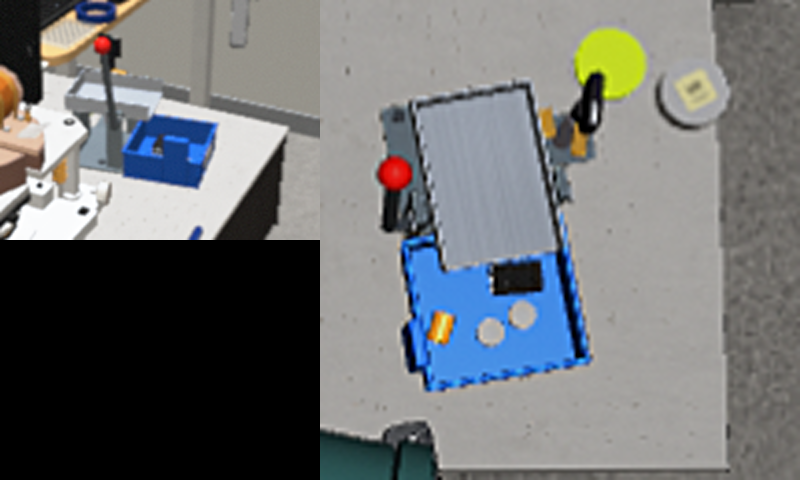

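All four parts (plug, two pucks, spacer) lie in the bin, the tray is empty and looks level, and the tin hasn't moved. I'll check the ball against its starting pixels and then hand in.

Run:
```python
from h import *
for f in("top0","top7"):
    h=cv2.cvtColor(cv2.imread(f"pics/{f}.png"),cv2.COLOR_BGR2HSV)
    m=cv2.inRange(h,(0,150,90),(6,255,255)); m[:,:290]=0;m[:,310:]=0;m[:180]=0;m[205:]=0
    M=cv2.moments(m,True); print(M['m10']/M['m00'],M['m01']/M['m00'])
d=cv2.absdiff(cv2.imread("pics/top0.png"),cv2.imread("pics/top7.png")).max(2)[:272,:400]
d[:, :]=cv2.inRange(d,40,255)
n,_,s,_=cv2.connectedComponentsWithStats(d); print([list(x) for x in s[1:] if x[4]>8])
o=robot.get_obs(); print(o["time"],np.abs(o["qvel"]).max())
```

```text
300.0 191.5
300.0 191.5737704918033
[[np.int32(343), np.int32(164), np.int32(20), np.int32(24), np.int32(169)], [np.int32(322), np.int32(173), np.int32(16), np.int32(10), np.int32(148)], [np.int32(309), np.int32(178), np.int32(7), np.int32(8), np.int32(44)], [np.int32(302), np.int32(203), np.int32(96), np.int32(61), np.int32(3378)], [np.int32(239), np.int32(253), np.int32(73), np.int32(19), np.int32(863)]]
17.0 0.04083974652705951
```

```bash
python3 -c "
from bench import robot
print(robot.close_job())"
```

```text
the job is handed in; nothing more can be done
None
```

The job is handed in at about 17 s: all four parts are in the bin, the bin is flat under the spout, the tray is back level and the bystanders look unmoved; on the return the lever ball slipped from the grip and the fingers pressed on it at about 52 N wrist force before I backed off.

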